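Load a work torch and hold its bayonet tail cap home

ROBOT

A 6-joint arm with a two-finger parallel gripper is mounted at the origin on the work surface. World frame = base frame: x ahead of the robot, y to its left, z up, the work surface at z = 0. Lengths are in mm, angles in rad, forces in N, time in s.
With the tool pointing down it reaches from about 350 to 775 mm from the base axis. Payload 7.3 kg.
Tool frame: the origin (TCP) lies midway between the tips of the shut fingers; the grasp point (between the pads) lies 19 mm behind it; x points along the fingers, y is the direction in which the jaws open and shut, and the axes are right-handed (so a half turn about x gives the same grasp; the last joint's range is limited). The gripper opens to 92 mm and grips with 3 to 60 N. Pads are 19 mm wide; open, the fingers measure 130 mm over their backs; the gripper's body (75 mm by 190 mm) begins 47 mm behind the grasp point.
Start: joints at [1.06, 0.342, 1.524, -0, 1.275, -0.146], TCP at [187.287, 490.478, 226.741] pointing down, gripper open.
Joint ranges: [-2.53, 2.53], [-0.77, 2.02], [0.04, 2.7], [-1, 4.14], [0.28, 2.66], [-3.11, 3.11]. Speed limits (rad/s): [2.57, 2.57, 3.14, 3.14, 3.14, 3.14].

INTERFACE

Orientations are given as [roll, pitch, yaw] about the fixed x, y, z axes, in that order (R = Rz(yaw) Ry(pitch) Rx(roll)).
In Python, from plant import get_obs, capture, close_job gives the robot as it stands. The module is installed in compiled form; this text tells all that it offers.
- The arm moves only by the tool send_rows, never from a script. Its argument "moves" is a list of rows, each a list of 4 numbers: the shift along the tool's x, y, z in mm, then the turn about the tool's x in degrees. In form: [[tx, ty, tz, yaw], ...]. A call has 1 to 8 rows; each row shifts and turns the commanded pose from where the row before left it, along the tool's axes as they then stand; what a row does not reach is not made up. A row lasts 1/8 s, in which the tool goes at most 62.5 mm and 10.7 degrees, less where a joint would pass 70% of its speed; a pose out of reach is approached as far as the arm can. A call with a gripper value outside its range is refused whole. "hand" is the opening, from 0 (shut) to 1 (fully open), set as the call begins (left out, the last holds). The fingers move at their own pace and stop on an object; the grip force is fixed at half the most. Time passes only in rows, so rows that do not move let the fingers close. It gives the time, the measured TCP pose, the force and the opening at its end, in the units of the state.
- get_obs(): the state, without advancing time (a new reading comes with each control period).
- capture(name): name is "scene" or "top"; returns a dict with "image" (400x640x3 uint8, red, green, blue), "K" (3x3 intrinsics, pixels), "dist" ([k1, k2, p1, p2, k3] as OpenCV has them; the pictures are not rectified), "position" and "attitude" of the camera in the world. Camera axes: x right, y down, z forward; pixel columns grow to the right and rows downward; lengths in mm; the calibration is good to about 2 mm. A picture is of the moment at which its call begins. There is no depth.
- close_job(): hands the job in, once; it reports no verdict.
The state is a dict: "time": time; "joint_positions": joint angles; "dq": joint speeds; "tau": joint torques, N m; "tool_pos": TCP position; "tcp_rot": TCP orientation; "contact_force": force on the tool from outside, world axes, zero at the start; "moment": the same for the moment, N m; "grip_width": finger opening in mm.
Only numpy, scipy, OpenCV 4.12 (cv2) and the standard library are available. Lean on these libraries where they do the work, as an engineer would, in place of code of your own. Each camera call takes 0.05 s, during which the arm holds its last target. There are 200 camera calls.

TASK

The work torch is clamped head down in the vise with its tail open: drop the two large cells into the tube one after the other, button end up, then set the cap's two lugs in the entry slots, push it down against the spring and turn it clockwise about a quarter turn until it stops. Finish still holding the cap there, pressed down flush on the rim at the end of its turn, so that I can drive the locking screw; do not let go. Leave the small cell, the screw jar and the hex key where they are.

Things in the scene. Friction and masses are not known exactly. Their poses are not given: they have to be found in the camera images.
- torch: aluminium torch body fixed upright in the vise, lamp end down, 166 mm tall, tube 46 mm outside, top 24 mm a collar 54 mm outside. Origin: centre of its lower end, 28 mm above the bench; z up. Bore 36 mm wide down to a sprung plate at z = 34 mm: the first cell's underside rests at z = 34 mm, the second's at 95 mm. A dark locking screw, head 31 mm from the axis, marks +x on the collar
- entry_slot (a point): a point on the rim (torch z = 166 mm) in one of two opposite entry slots, 20 mm from the axis; it lies 80 degrees (1.396 rad) counter-clockwise from above from the torch's +x. Slots: 11 mm wide, open to bore and top, reaching 23.8 mm from the axis. Under a 4 mm lip each runs clockwise to a stop, where the cap's x axis lies along the torch's x axis
- vise: grey drill-press vise with wooden jaw liners, bolted to the bench, base 190 x 100 mm (156 mm wide over its bolt lugs), jaws 70 mm high, screw and T-handle towards -x, out to 150 mm from the origin. Origin: centre of its underside; z up
- cell_a: one of two equal large dry cells, 33 mm diameter, 61 mm tall, grey jacket, steel ends, standing button up on the bench, about 140 g. The button (9.6 mm diameter) is the top 1.5 mm; the foot is 30.4 mm wide over the lowest 1.5 mm. Origin: centre of the flat underside; z up along the cell
- cell_b: one of two equal large dry cells, 33 mm diameter, 61 mm tall, grey jacket, steel ends, standing button up on the bench, about 140 g. The button (9.6 mm diameter) is the top 1.5 mm; the foot is 30.4 mm wide over the lowest 1.5 mm. Origin: centre of the flat underside; z up along the cell
- cap: tail cap, 70 g, 46 mm tall, standing on its plug. Origin: centre of the plug's underside; z up. Plug 33 mm diameter, z 0 to 16 mm; two opposite steel lugs along +x and -x, 7 mm wide, out to 22 mm from the axis, z 4 to 9 mm; black flange 54 mm diameter, z 16 to 22 mm; aluminium finger bar on top 40 mm long in x, 12 mm thick in y, z 22 to 46 mm. Either lug fits either slot
- cap_grip (a point): middle of the cap's finger bar, on the axis, 36 mm above the cap's underside: grip across the bar's 12 mm. Cap origin in the torch's frame: it meets the cells (spring) at z = 156 mm, must be below 153 mm to be turned, and is flush (flange on rim) at 150 mm. Let go after the turn, it rises 3 mm until the lugs meet the lip: it stays flush only while pressed
- contact_spring (a joint): sprung contact plate under the cells: travel downwards in m, 0 free, about 0.006 with both cells in and the cap flush, about 0.003 with the cap's lugs up against the lip. It pushes up with 5 N at first and 1.5 N more per mm: about 14 N with the cap flush
- small_cell: a smaller dry cell of the same look, 26 mm diameter, 50 mm tall, that does not belong to this torch; leave it. Origin: centre of its underside
- screw_jar: closed glass jar with a metal lid, 60 mm diameter, 75 mm tall; leave it. Origin: centre of its underside
- hex_key: L-shaped steel hex key lying flat, 6 mm thick, long leg 85 mm, short leg 28 mm; leave it. Origin: under the middle of the long leg
Mind the look-alikes: they are no part of the job. Several things look just like the cap: the one meant starts farthest from the robot's base.

How it is judged (in metres and radians):
On the way, in this order (a step that is already met when the one before it is completed fails the run):
1. one large cell is down in the tube on the spring plate (((horizontal distance between cell_a and torch below 0.006 m and z of cell_a in the frame of torch between 0.02 and 0.045 m and angle between cell_a's own z axis and vertical below 0.15 rad) or (horizontal distance between cell_b and torch below 0.006 m and z of cell_b in the frame of torch between 0.02 and 0.045 m and angle between cell_b's own z axis and vertical below 0.15 rad))), for 0.1 s.
2. both large cells are in the tube, one on the other (((horizontal distance between each of cell_a, cell_b and torch below 0.006 m and z of cell_a in the frame of torch between 0.02 and 0.045 m and angle between each of cell_a, cell_b's own z axis and vertical below 0.15 rad and z of cell_b in the frame of torch between 0.02 and 0.106 m) or (horizontal distance between each of cell_b, cell_a and torch below 0.006 m and z of cell_b in the frame of torch between 0.02 and 0.045 m and angle between each of cell_b, cell_a's own z axis and vertical below 0.15 rad and z of cell_a in the frame of torch between 0.02 and 0.106 m))), for 0.1 s.
3. the cap is pushed in through the entry slots against the spring, not yet turned (((horizontal distance between each of cell_a, cell_b and torch below 0.006 m and z of cell_a in the frame of torch between 0.02 and 0.045 m and angle between each of cell_a, cell_b's own z axis and vertical below 0.15 rad and z of cell_b in the frame of torch between 0.02 and 0.106 m) or (horizontal distance between each of cell_b, cell_a and torch below 0.006 m and z of cell_b in the frame of torch between 0.02 and 0.045 m and angle between each of cell_b, cell_a's own z axis and vertical below 0.15 rad and z of cell_a in the frame of torch between 0.02 and 0.106 m)) and z of cap in the frame of torch below 0.1545 m and angle between the x axis of cap and the x axis of torch, either way round above 0.9 rad and value of joint contact_spring above 0.001 m), for 0.05 s.
At the end, for the whole second after the job is handed in: Both large cells in the tube, button up; the cap flush on the rim (within 1.5 mm, centred within 4 mm, level within 4 degrees) and at the stop (within 11 degrees), spring compressed over 4 mm; cap at rest, still held (over 2 N between fingers and cap) (((horizontal distance between each of cell_a, cell_b and torch below 0.006 m and z of cell_a in the frame of torch between 0.02 and 0.045 m and angle between each of cell_a, cell_b's own z axis and vertical below 0.15 rad and z of cell_b in the frame of torch between 0.02 and 0.106 m) or (horizontal distance between each of cell_b, cell_a and torch below 0.006 m and z of cell_b in the frame of torch between 0.02 and 0.045 m and angle between each of cell_b, cell_a's own z axis and vertical below 0.15 rad and z of cell_a in the frame of torch between 0.02 and 0.106 m)) and z of cap in the frame of torch between 0.148 and 0.1515 m and horizontal distance between cap and torch below 0.004 m and angle between cap's own z axis and vertical below 0.07 rad and angle between the x axis of cap and the x axis of torch, either way round below 0.2 rad and value of joint contact_spring above 0.004 m and contact force between the fingers and cap above 2 N and linear speed of cap below 0.02 m/s); the arm keeps its last pose, push and grip.
It fails at once if the small cell is moved more than 2 cm or tipped (distance of small_cell from where it was at the start of the episode above 0.02 m or angle between small_cell's own z axis and vertical above 0.4 rad).
It fails at once if the screw jar is moved more than 2 cm or tipped (distance of screw_jar from where it was at the start of the episode above 0.02 m or angle between screw_jar's own z axis and vertical above 0.4 rad).
It fails at once if the hex key is moved more than 2 cm or tipped (distance of hex_key from where it was at the start of the episode above 0.02 m or angle between hex_key's own z axis and vertical above 0.4 rad).
It also fails if it takes over 72 s, if anything falls off the work surface, if the arm or the gripper's body presses on something with over 40 N, if the wrist force passes 120 N, or if a joint passes its speed limit or range.

## Working session

There is one attempt and no reset: what is moved stays moved. The work goes in short steps, Python scripts to look and compute and a tool call to move; the robot and the scene stay as the last step left them, time stands still between calls to the robot, and variables do not carry over. Pictures are saved under pics/ and viewed, about 8 in all and at most 12, crops included, and the job is handed in when it is done.

Besides the shell and the picture viewer there is one more tool, called after "Emit:" as name(argument=value, ...) on one line, values as JSON. send_rows: Moves the arm, as the interface text tells. Its arguments: {"type":"object","properties":{"moves":{"type":"array","items":{"type":"array","items":{"type":"number"}}},"hand":{"type":"number"}},"required":["moves"]}

```bash
mkdir -p pics
python3 - <<'E'
from plant import get_obs, capture
import cv2,numpy as np,pickle
o=get_obs();print(o)
for n in("scene","top"):
    c=capture(n);cv2.imwrite(f"pics/{n}0.png",c["image"][:,:,::-1]);pickle.dump(c,open(n+"0.pkl","wb"))
    print(n,c["K"],c["dist"],c["position"],c["attitude"])
E
```

```text
{'time': 0.0, 'joint_positions': array([ 1.06000193e+00,  3.42711358e-01,  1.52499417e+00, -3.10198048e-05,
        1.27535888e+00, -1.45997288e-01]), 'dq': array([-0.00126187,  0.00098675, -0.00037491,  0.0001597 , -0.00097429,
       -0.00055082]), 'tau': array([ 1.15997234e-03, -4.31248677e+01, -2.44226342e+01,  7.18008773e-02,
        5.61328093e-02, -1.44677829e-04]), 'tool_pos': array([187.09505157, 490.11789783, 226.05881717]), 'tcp_rot': array([-1.69664178,  1.56932427, -2.06142984]), 'contact_force': array([ 0.38751356, -0.15503357, -0.60354991]), 'moment': array([0.03852502, 0.02046474, 0.0322014 ]), 'grip_width': 92.10644477933403}
scene [[372.67249816   0.         319.85678781]
 [  0.         372.67249816 199.84928726]
 [  0.           0.           1.        ]] [-0.02207744  0.          0.          0.          0.        ] [899.10168774 642.04225335 686.09196642] [-2.22593759 -0.01662978  2.67396246]
top [[442.65718836   0.         322.7621498 ]
 [  0.         442.65718836 199.07518622]
 [  0.           0.           1.        ]] [-0.058542  0.        0.        0.        0.      ] [ 432.45320424  -20.30880996 1364.8173406 ] [-3.03066128  0.00327724 -1.57442428]
```

View pics/scene0.png

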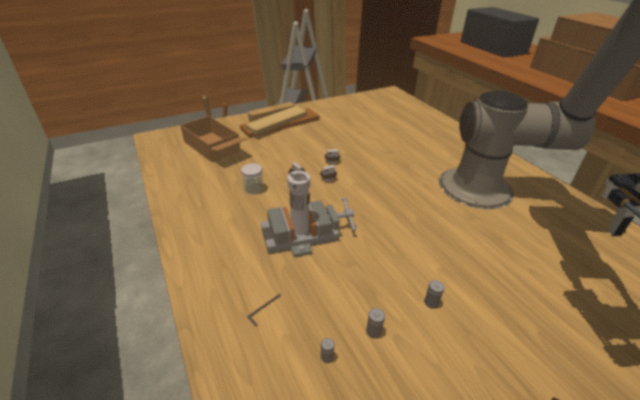

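View pics/top0.png

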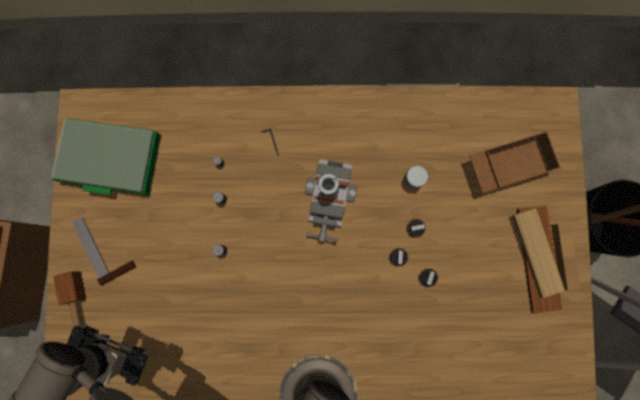

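The scene view shows the cells at the front (320–440, 290–350), with the torch in the vise at (300,200). In the top view:
- **Cells:** small cell (218,162), large cells (219,199) and (219,250).
- **Jar, key, torch:** jar (416,177), key (272,140), torch rim (329,186).
- **Cap candidates:** (416,228), (399,257) and (429,278). The base is at about (320,390), so (416,228) is the farthest and fits the description. I'll confirm it in a crop.

```bash
cat > h.py <<'E'
import numpy as np,cv2,pickle
from scipy.spatial.transform import Rotation as R
def cam(c): return R.from_euler('xyz',c["attitude"]).as_matrix(),np.array(c["position"])
def ray(c,uv):
    M,p=cam(c);n=cv2.undistortPoints(np.array([[uv]],float),c["K"],c["dist"]).reshape(2)
    return p,M@np.array([n[0],n[1],1.])
def onz(c,uv,z):
    p,d=ray(c,uv);return p+d*(z-p[2])/d[2]
def proj(c,P):
    M,p=cam(c);return cv2.projectPoints((M.T@(np.array(P,float)-p)).reshape(1,1,3),np.zeros(3),np.zeros(3),c["K"],c["dist"])[0].reshape(2)
def load(n): return pickle.load(open(n+".pkl","rb"))
E
python3 - <<'E'
from h import *
t=load("top0");s=load("scene0")
for n,uv,z in[("small",(218,162),50),("A",(219,199),61),("B",(219,250),61),("cap1",(416,228),30),("cap2",(399,257),30),("cap3",(429,278),30),("torch",(329,186),194),("jar",(416,177),75),("key",(272,142),3)]:
    P=onz(t,uv,z);print(n,P.round(1),"r",np.hypot(*P[:2]).round(),"scene",proj(s,P).round(1))
im=t["image"][:,:,::-1]
a=cv2.resize(im[140:240,290:370],(480,600),interpolation=cv2.INTER_CUBIC)
b=cv2.resize(im[205:295,375:455],(320,360),interpolation=cv2.INTER_CUBIC)
c=cv2.resize(im[180:270,190:250],(160,240),interpolation=cv2.INTER_CUBIC)
o=np.zeros((600,800,3),np.uint8);o[:,:480]=a;o[:360,480:]=b;o[360:,480:640]=c
cv2.imwrite("pics/crop1.png",o)
E
```

```text
small [693.2 300.5  50. ] r 756.0 scene [330.  338.5]
A [579.2 292.2  61. ] r 649.0 scene [378.6 309.3]
B [428.3 289.1  61. ] r 517.0 scene [436.  282.2]
cap1 [ 492.2 -297.6   30. ] r 575.0 scene [297.9 168. ]
cap2 [ 405.6 -244.3   30. ] r 473.0 scene [329.2 169.9]
cap3 [ 342.6 -333.1   30. ] r 478.0 scene [333.2 153. ]
torch [597.9 -33.7 194. ] r 599.0 scene [301.4 174.4]
jar [ 640.7 -292.3   75. ] r 704.0 scene [253.4 167.7]
key [765.5 142.7   3. ] r 779.0 scene [266.5 305.5]
```

View pics/crop1.png

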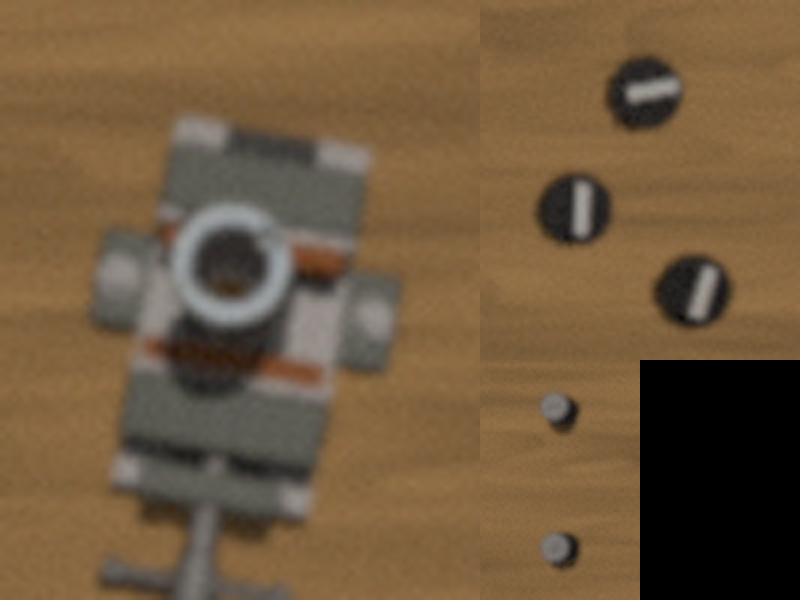

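cap1 at (416,228), about 575 mm from the base, is clearly the farthest; the other two are at about 475 mm. Next I need the torch's screw and slots, so I'll take a denoised closer crop and fit masks for the centres.

```bash
cat >> h.py <<'E'
def avg(n,k=5):
    from plant import capture
    cs=[capture(n) for _ in range(k)];c=cs[0];c["image"]=np.mean([x["image"] for x in cs],0);return c
def fitc(c,z,uv,mask_fn,r=14):
    "largest blob near uv -> pixel centroid, min area rect"
    u,v=map(int,uv);p=c["image"][v-r:v+r+1,u-r:u+r+1].astype(np.float32)
    p=cv2.resize(p,None,fx=8,fy=8,interpolation=cv2.INTER_CUBIC)
    m=mask_fn(p).astype(np.uint8)
    cs=cv2.findContours(m,cv2.RETR_EXTERNAL,cv2.CHAIN_APPROX_NONE)[0];k=max(cs,key=cv2.contourArea)
    (x,y),(w,h),a=cv2.minAreaRect(k);f=lambda q:np.array([u-r+(q[0]+.5)/8-.5,v-r+(q[1]+.5)/8-.5])
    return f((x,y)),(w/8,h/8),[f(b) for b in cv2.boxPoints(((x,y),(w,h),a))],f(cv2.minEnclosingCircle(k)[0])
E
python3 - <<'E'
from h import *
t=avg("top");s=avg("scene")
pickle.dump(t,open("topA.pkl","wb"));pickle.dump(s,open("sceneA.pkl","wb"))
g=lambda i:np.clip((i-20)*1.5,0,255).astype(np.uint8)[:,:,::-1]
a=cv2.resize(g(t["image"][166:206,309:349]),(400,400),interpolation=cv2.INTER_CUBIC)
b=cv2.resize(g(s["image"][160:200,280:320]),(400,400),interpolation=cv2.INTER_CUBIC)
cv2.imwrite("pics/crop2.png",np.hstack([a,b]))
grey=lambda p:(p.max(2)-p.min(2)<25)&(p.mean(2)>95)
for n,uv,z in[("A",(219,199),61),("B",(219,250),61),("cap1",(416,228),46),("torch",(329,186),194)]:
    q,wh,box,cc=fitc(t,z,uv,grey,8 if n[0]!='t' else 14)
    print(n,q.round(1),cc.round(1),np.round(wh,1),onz(t,q,z).round(1),onz(t,cc,z).round(1))
    if n=="cap1":print([onz(t,b,z).round(1)[:2] for b in box])
    print("brightness",t["image"][uv[1],uv[0]])
E
```

```text
A [217.3 196.7] [217.4 196.9] [9.4 9.7] [585.9 297.4  61. ] [585.5 297.1  61. ]
brightness [124.8 118.6 113.6]
B [217.4 249.7] [217.8 249.9] [9.6 9.6] [429.1 293.9  61. ] [428.6 292.8  61. ]
brightness [113.2 108.8 105.2]
cap1 [417.9 226.9] [417.9 226.6] [ 4.5 13.7] [ 494.7 -300.2   46. ] [ 495.7 -300.    46. ]
[array([ 497.4, -278.8]), array([ 505.2, -319.3]), array([ 492. , -321.6]), array([ 484.3, -281.1])]
brightness [149.4 145.4 139.2]
torch [328.7 183.2] [328.4 185.3] [22.  30.5] [605.4 -32.9 194. ] [600.  -32.2 194. ]
brightness [68.6 59.4 51.2]
```

View pics/crop2.png

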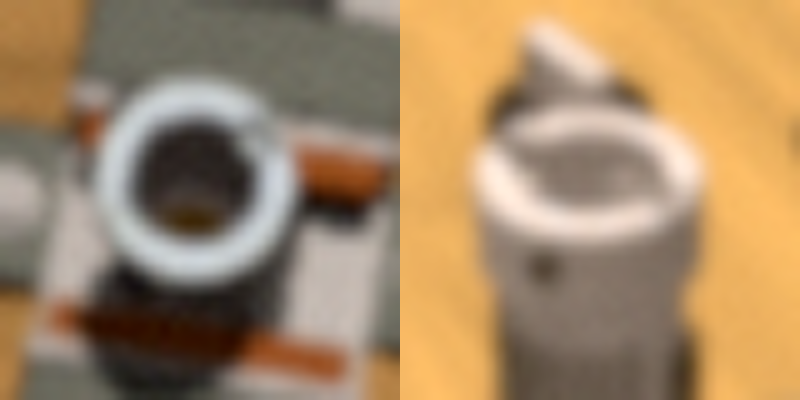

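The scene crop shows the locking screw at scene px (294.0,185.8), facing the camera. The top crop shows a slot at about px (335,178.5), which puts torch +x near 47°. I'll compute that properly, along with the tool pose.

Run:
```python
from h import *
from plant import get_obs
from scipy.optimize import brentq,least_squares
t=load("topA");s=load("sceneA")
o=get_obs();M=R.from_euler('xyz',o["tcp_rot"]).as_matrix();print("toolR\n",M.round(3),"y az",np.degrees(np.arctan2(M[1,1],M[0,1])))
def circ(c,uv0,z,rad,r0,r1,neg,sel=lambda a:True):
    # radial edges of the world circle (z,rad) around guess, along world azimuths
    P0=onz(c,uv0,z)[:2];pts=[]
    g=cv2.GaussianBlur(c["image"].astype(np.float32).mean(2),(0,0),0.6)
    for it in range(3):
        pts=[]
        for a in np.radians(np.arange(0,360,6)):
            if not sel(np.degrees(a)):continue
            rr=np.arange(r0,r1,.5);px=np.array([proj(c,[P0[0]+q*np.cos(a),P0[1]+q*np.sin(a),z]) for q in rr]).astype(np.float32)
            v=cv2.remap(g,px[:,:1],px[:,1:],cv2.INTER_CUBIC)[:,0];d=np.gradient(v)*(-1 if neg else 1)
            k=d.argmax()
            if d[k]>1: pts.append(P0+rr[k]*np.array([np.cos(a),np.sin(a)]))
        pts=np.array(pts)
        f=least_squares(lambda p:np.hypot(*(pts-p[:2]).T)-rad,[*P0],loss='soft_l1',f_scale=1.)
        P0=f.x
    return P0.round(1),len(pts),np.std(np.hypot(*(pts-P0).T)).round(2),np.mean(np.hypot(*(pts-P0).T)).round(1)
print("torch top",circ(t,(328.3,183.5),194,27,20,34,True),circ(t,(328.3,183.5),194,18,12,23,False))
print("torch scn",circ(s,(298.4,177),194,27,20,34,True,lambda a:True))
print("A top",circ(t,(218,198),61,16.5,10,23,True),"B top",circ(t,(218,250),61,16.5,10,23,True))
sA=proj(s,[585,297,61]);sB=proj(s,[429,293,61])
print("A scn",circ(s,sA,61,16.5,10,23,True),"B scn",circ(s,sB,61,16.5,10,23,True))
print("cap1 flange top",circ(t,proj(t,[494,-299,22]),22,27,18,36,False))
C=np.array([600,-33.])
for z in(178,182,186):
    p,d=ray(s,(294.0,185.8));
    for r in (28,31):
        aa=np.radians(np.arange(0,110,.5));e=[np.linalg.norm(proj(s,[C[0]+r*np.cos(a),C[1]+r*np.sin(a),z])-(294.0,185.8)) for a in aa];print(z,r,np.degrees(aa[np.argmin(e)]),min(e))
P=onz(t,(334.9,178.6),194)[:2];print("slot",P)
```

```text
toolR
 [[ 0.     0.357  0.934]
 [ 0.     0.934 -0.357]
 [-1.     0.     0.   ]] y az 69.09708074459773
torch top (array([604.9, -31.7]), 60, np.float64(1.28), np.float64(27.1)) (array([604.3, -31. ]), 60, np.float64(1.02), np.float64(16.5))
torch scn (array([608.6, -27.7]), 59, np.float64(1.58), np.float64(27.6))
A top (array([585.6, 295.9]), 60, np.float64(1.23), np.float64(14.4)) B top (array([428.5, 292.2]), 59, np.float64(0.92), np.float64(14.7))
A scn (array([588.9, 302.4]), 58, np.float64(1.48), np.float64(14.1)) B scn (array([431.5, 295.6]), 34, np.float64(1.93), np.float64(15.1))
cap1 flange top (array([ 492.6, -296.8]), 56, np.float64(1.51), np.float64(28.4))
178 28 30.5 0.11499214514700953
178 31 33.0 0.9547344088202658
182 28 33.5 1.177187504776763
182 31 35.5 0.3505095156330397
186 28 35.5 2.49186213173023
186 31 37.5 1.677516934263702
slot [617.86963961 -49.61770945]
```

Emit:
send_rows(moves=[[0,-19.7,59.2,0],[0,-19.7,59.2,0],[0,-19.7,59.2,0],[0,-19.7,59.2,0],[0,-19.8,59.2,0],[60,0,0,0],[40,0,0,0],[0,0,0,0]], hand=1)

```text
time: 1.6
tool_pos: [427.0, 291.7, 124.4]
tcp_rot: [-2.331, 1.564, -2.696]
contact_force: [0.6, 0.7, 0.9]
grip_width: 91.9
```

Run:
```python
from h import *
from plant import get_obs
o=get_obs();M=R.from_euler('xyz',o["tcp_rot"]).as_matrix();print(o["tool_pos"],o["joint_positions"].round(3),M.round(3).tolist())
s=load("sceneA");C=np.array([608.6,-27.7])
for z in(178,182,186):
    for r in (28,31):
        aa=np.radians(np.arange(0,110,.5));e=[np.linalg.norm(proj(s,[C[0]+r*np.cos(a),C[1]+r*np.sin(a),z])-(294.0,185.8)) for a in aa];print(z,r,np.degrees(aa[np.argmin(e)]),min(e))
c=avg("scene",2);t=avg("top",2)
f=lambda i:cv2.resize(i.astype(np.uint8)[:,:,::-1],(400,400),interpolation=cv2.INTER_CUBIC)
cv2.imwrite("pics/v4.png",np.hstack([f(c["image"][200:360,360:520]),f(t["image"][190:310,160:280])]))
```

```text
[427.0115723  291.696757   124.35410149] [ 0.451  0.438  1.685  0.     1.025 -0.755] [[-0.006, 0.357, 0.934], [-0.003, 0.934, -0.357], [-1.0, -0.005, -0.004]]
178 28 40.5 2.896452086276059
178 31 42.5 3.7060030384377134
182 28 42.5 1.5502612051168632
182 31 44.5 2.349461193906459
186 28 44.5 0.18660905973304526
186 31 46.0 0.9781214429131511
```

View pics/v4.png

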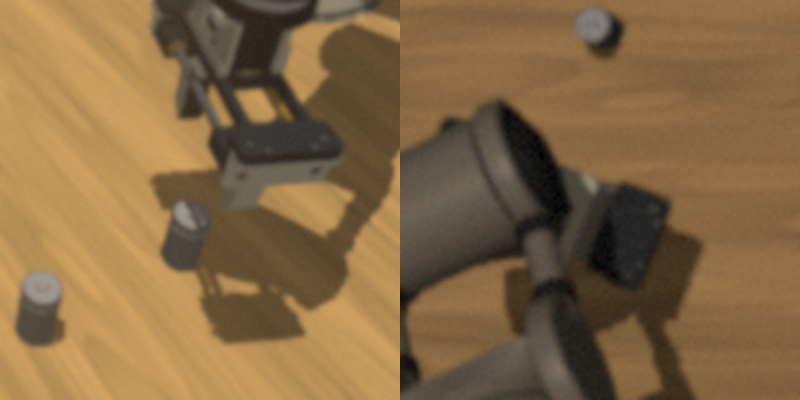

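The open gripper is over cell B, which stands between the fingers. I'll descend, squeeze, turn 90° and squeeze again so the cell is centred in the tool.

Emit:
send_rows(moves=[[50,1,1,0],[41,0,1,0],[0,0,0,0]])

```text
time: 2.17
tool_pos: [429.9, 292.7, 35.0]
tcp_rot: [-2.334, 1.568, -2.699]
contact_force: [0.6, -0.6, 0.1]
grip_width: 91.3
```

Emit:
send_rows(moves=[[0,0,0,0],[0,0,0,0],[0,0,0,0],[0,0,0,0],[0,0,0,0],[0,0,0,0]], hand=0)

```text
time: 2.92
tool_pos: [430.9, 293.0, 35.7]
tcp_rot: [1.533, 1.571, 1.168]
contact_force: [0.5, -0.2, -0.7]
grip_width: 36.5
```

Emit:
send_rows(moves=[[0,0,0,0],[0,0,0,0],[0,0,0,0],[0,0,0,10],[0,0,0,10],[0,0,0,10],[0,0,0,10],[0,0,0,10]], hand=0.7)

```text
time: 3.92
tool_pos: [430.8, 293.0, 35.7]
tcp_rot: [-2.922, 1.571, 2.118]
contact_force: [0.0, 0.2, 0.4]
grip_width: 64.5
```

Emit:
send_rows(moves=[[0,0,0,10],[0,0,0,10],[0,0,0,10],[0,0,0,10],[0,0,0,0]])

```text
time: 4.55
tool_pos: [430.9, 293.0, 35.7]
tcp_rot: [-2.913, 1.571, 1.436]
contact_force: [-0.6, 1.2, -0.7]
grip_width: 64.7
```

Emit:
send_rows(moves=[[0,0,0,0],[0,0,0,0],[0,0,0,0],[0,0,0,0],[0,0,0,0]], hand=0)

```text
time: 5.18
tool_pos: [430.8, 293.0, 35.7]
tcp_rot: [-1.727, 1.571, 2.621]
contact_force: [-0.7, -0.1, 0.7]
grip_width: 32.3
```

Run:
```python
from h import *
from plant import get_obs
o=get_obs();M=R.from_euler('xyz',o["tcp_rot"]).as_matrix();p=o["tool_pos"];print(p,o["joint_positions"].round(3),M.round(3).tolist(),o["contact_force"],o["grip_width"])
print("to above torch",M.T@(np.array([604.7,-31.5,240])-p))
```

```text
[430.80282156 292.99571818  35.71168074] [0.45  0.569 1.763 0.    0.809 0.814] [[-0.0, 0.934, -0.356], [0.0, -0.356, -0.934], [-1.0, -0.0, -0.0]] [-0.67243208 -0.11272286  0.67818523] 32.3232631707229
to above torch [-204.31521803  278.13337625  241.18153717]
```

The first squeeze hadn't finished closing (36.5 mm), so I'll repeat that axis.

Emit:
send_rows(moves=[[0,0,0,0],[0,0,0,0],[0,0,0,-10],[0,0,0,-10],[0,0,0,-10],[0,0,0,-10],[0,0,0,-10]], hand=0.55)

```text
time: 6.05
tool_pos: [430.9, 293.0, 35.8]
tcp_rot: [1.69, 1.571, 0.633]
contact_force: [-0.0, -0.1, -1.1]
grip_width: 50.2
```

Emit:
send_rows(moves=[[0,0,0,-10],[0,0,0,-10],[0,0,0,-10],[0,0,0,-10],[0,0,0,0]])

```text
time: 6.68
tool_pos: [430.9, 293.0, 35.8]
tcp_rot: [1.207, 1.571, 0.84]
contact_force: [-0.0, 0.3, 0.4]
grip_width: 50.7
```

Emit:
send_rows(moves=[[0,0,0,0],[0,0,0,0],[0,0,0,0],[0,0,0,0],[0,0,0,0]], hand=0)

```text
time: 7.3
tool_pos: [430.9, 293.1, 35.7]
tcp_rot: [1.161, 1.57, 0.796]
contact_force: [1.0, 0.3, -1.1]
grip_width: 32.2
```

Emit:
send_rows(moves=[[-50,0,0,0],[-60,0,0,0],[-60,0,0,0],[-50,0,0,0],[0,0,0,0]])

```text
time: 7.92
tool_pos: [432.3, 293.7, 259.7]
tcp_rot: [0.809, 1.563, 0.444]
contact_force: [-0.0, -0.1, -1.9]
grip_width: 32.6
```

```bash
cat > st.py <<'E'
import sys
from h import *
from plant import get_obs
o=get_obs();M=R.from_euler('xyz',o["tcp_rot"]).as_matrix();p=o["tool_pos"];print(o["time"],p.round(1),"q",o["joint_positions"].round(2),"yaz",np.degrees(np.arctan2(M[1,1],M[0,1])).round(1),"F",o["contact_force"].round(1),"w",o["grip_width"].round(1))
if len(sys.argv)>3: print("tool delta",(M.T@(np.array([float(a) for a in sys.argv[1:4]])-p)).round(1))
E
python3 st.py 604.7 -31.5 240
```

```text
Traceback (most recent call last):
  File "st.py", line 4, in <module>
    o=get_obs();M=R.from_euler('xyz',o["tcp_rot"]).as_matrix();p=o["tool_pos"];print(o["time"],p.round(1),"q",o["joint_positions"].round(2),"yaz",np.degrees(np.arctan2(M[1,1],M[0,1])).round(1),"F",o["contact_force"].round(1),"w",o["grip_width"].round(1))
                                                                                                                                                                                                                                     ^^^^^^^^^^^^^^^^^^^^^
AttributeError: 'float' object has no attribute 'round'
```

Emit:
send_rows(moves=[[0,-34.4,39.7,0],[0,-34.4,39.7,0],[0,-34.4,39.7,0],[0,-34.4,39.7,0],[0,-34.4,39.7,0],[0,-34.5,39.8,0],[0,-34.5,39.8,0],[0,0,0,0]])

```text
time: 8.93
tool_pos: [604.9, -34.9, 252.8]
tcp_rot: [-2.729, 1.567, -3.098]
contact_force: [-0.8, 0.4, -2.1]
grip_width: 32.5
```

Emit:
send_rows(moves=[[15,0,0,0],[0,0,0,0],[0,0,0,0]])

```text
time: 9.3
tool_pos: [604.3, -30.3, 240.5]
tcp_rot: [3.025, 1.57, 2.662]
contact_force: [-0.4, 0.9, -1.2]
grip_width: 32.1
```

```bash
sed -i 's/o\["grip_width"\].round(1)/round(o["grip_width"],1)/' st.py; python3 st.py 604.7 -31.5 240
python3 - <<'E'
from h import *
c=avg("scene",3);t=avg("top",3);pickle.dump(c,open("sB.pkl","wb"));pickle.dump(t,open("tB.pkl","wb"))
f=lambda i:cv2.resize(np.clip(i*1.3,0,255).astype(np.uint8)[:,:,::-1],(400,500),interpolation=cv2.INTER_CUBIC)
cv2.imwrite("pics/v5.png",np.hstack([f(c["image"][130:230,260:340]),f(t["image"][145:225,296:360])]))
E
```

```text
9.3 [604.3 -30.3 240.5] q [-0.18  0.48  1.27  0.    1.39 -1.38] yaz 69.2 F [-0.4  0.9 -1.2] w 32.1
tool delta [ 0.5 -1.   0.8]
```

View pics/v5.png

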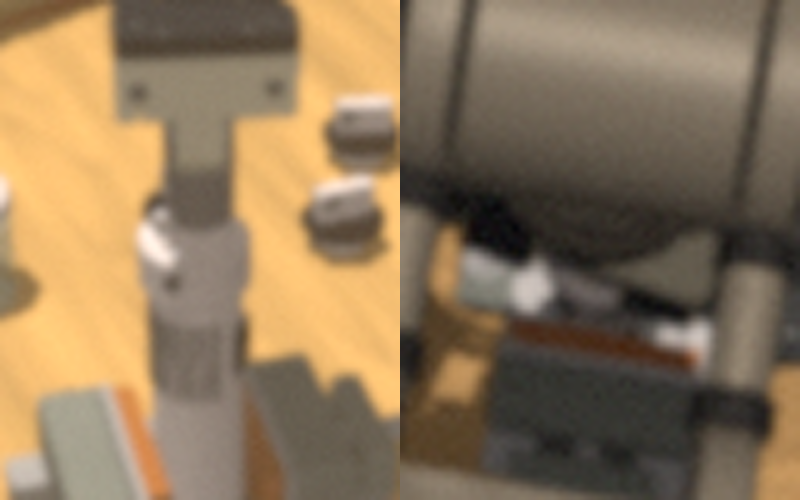

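In the scene view the finger and cell (crop x 165–233) sit in line with the collar (148–248). The top view is blocked by the arm. I'll check the lateral alignment numerically against projections.

Run:
```python
from h import *
s=load("sB");a=load("sceneA")
def edges(c,row,lo,hi):
    g=cv2.GaussianBlur(c["image"].astype(np.float32),(0,0),.7);v=g[row-1:row+2].mean(0)
    d=np.abs(np.gradient(v,axis=0)).sum(1)
    def sub(k):
        y0,y1,y2=d[k-1:k+2];return k+.5*(y0-y2)/(y0-2*y1+y2)
    L=lo+d[lo:(lo+hi)//2].argmax();H=(lo+hi)//2+d[(lo+hi)//2:hi].argmax();return round(sub(L),2),round(sub(H),2),round((sub(L)+sub(H))/2,2)
for r in (162,164,166,168,170):print("finger",r,edges(s,r,288,312))
for r in (186,188,190):print("collar",r,edges(a,r,284,314),edges(s,r,284,314))
for r in (196,200,204):print("tube",r,edges(a,r,286,312))
# prediction: near finger (tip centre 20 mm toward camera along y axis)
y=np.array([np.cos(np.radians(69.2)),np.sin(np.radians(69.2))])
for sgn in(1,):
  for z in(245,255,265):print("pred finger",z,proj(s,[*(np.array([604.3,-30.3])+sgn*24*y),z]).round(2))
for C in([604.6,-31.4],[607.4,-30.5],[608.6,-27.7]):
  for z in (175,185):print("pred axis",C,z,proj(s,[*C,z]).round(2))
```

```text
finger 162 (np.float64(292.11), np.float64(306.67), np.float64(299.39))
finger 164 (np.float64(292.09), np.float64(306.39), np.float64(299.24))
finger 166 (np.float64(291.96), np.float64(306.26), np.float64(299.11))
finger 168 (np.float64(289.4), np.float64(306.23), np.float64(297.82))
finger 170 (np.float64(288.37), np.float64(306.24), np.float64(297.3))
collar 186 (np.float64(287.73), np.float64(309.4), np.float64(298.57)) (np.float64(287.74), np.float64(309.37), np.float64(298.55))
collar 188 (np.float64(288.57), np.float64(308.58), np.float64(298.57)) (np.float64(288.6), np.float64(308.56), np.float64(298.58))
collar 190 (np.float64(288.87), np.float64(308.17), np.float64(298.52)) (np.float64(288.86), np.float64(308.18), np.float64(298.52))
tube 196 (np.float64(289.12), np.float64(309.52), np.float64(299.32))
tube 200 (np.float64(289.2), np.float64(309.38), np.float64(299.29))
tube 204 (np.float64(289.34), np.float64(308.38), np.float64(298.86))
pred finger 245 [299.79 162.69]
pred finger 255 [299.72 158.83]
pred finger 265 [299.64 154.92]
pred axis [604.6, -31.4] 175 [299.33 182.13]
pred axis [604.6, -31.4] 185 [299.26 178.68]
pred axis [607.4, -30.5] 175 [298.42 182.61]
pred axis [607.4, -30.5] 185 [298.34 179.16]
pred axis [608.6, -27.7] 175 [298.44 183.34]
pred axis [608.6, -27.7] 185 [298.36 179.88]
```

Emit:
send_rows(moves=[[7,0,1.2,0],[3,0,0,0],[2,0,0,0],[0,0,0,0]])

```text
time: 10.1
tool_pos: [605.7, -31.8, 228.4]
tcp_rot: [3.112, 1.57, 2.748]
contact_force: [-0.2, 0.0, -1.5]
grip_width: 32.4
```

Emit:
send_rows(moves=[[2,0,0,0],[0,0,0,0]])

```text
time: 10.35
tool_pos: [605.7, -31.8, 226.6]
tcp_rot: [2.986, 1.571, 2.621]
contact_force: [0.1, 0.0, -1.6]
grip_width: 32.9
```

```bash
python3 st.py; python3 -c "
from plant import get_obs
print(get_obs()['moment'])"
```

```text
10.35 [605.7 -31.8 226.6] q [-0.18  0.49  1.28  0.    1.36 -1.38] yaz 69.1 F [ 0.1  0.  -1.6] w 32.9
[-0.01533464  0.00046836 -0.03762279]
```

The underside is about 3 mm below the rim with no contact force, so I'll continue down.

Emit:
send_rows(moves=[[3,0,0,0],[3,0,0,0],[0,0,0,0]])

```text
time: 10.72
tool_pos: [605.6, -31.8, 220.3]
tcp_rot: [-3.098, 1.57, 2.821]
contact_force: [-0.2, -0.1, -0.8]
grip_width: 32.7
```

Emit:
send_rows(moves=[[5,0,0,0],[5,0,0,0],[5,0,0,0],[5,0,0,0],[0,0,0,0]])

```text
time: 11.35
tool_pos: [605.8, -31.7, 200.2]
tcp_rot: [2.909, 1.57, 2.544]
contact_force: [0.2, 0.5, -1.6]
grip_width: 32.4
```

Emit:
send_rows(moves=[[0,0,0,0],[0,0,0,0],[0,0,0,0],[0,0,0,0],[-20,0,0,0],[-20,0,0,0],[0,0,0,0]], hand=0.8)

```text
time: 12.22
tool_pos: [606.6, -31.9, 242.3]
tcp_rot: [0.21, 1.567, -0.154]
contact_force: [0.1, 0.4, -0.8]
grip_width: 73.5
```

Emit:
send_rows(moves=[[0,50.1,-22.3,0],[0,50.1,-22.3,0],[0,50.1,-22.3,0],[0,50.1,-22.3,0],[0,50.1,-22.3,0],[0,50,-22.3,0],[0,0,0,0],[0,0,0,0]], hand=1)

```text
time: 13.22
tool_pos: [587.7, 296.2, 239.6]
tcp_rot: [-2.103, 1.569, -2.468]
contact_force: [0.0, -0.4, 0.2]
grip_width: 91.4
```

```bash
python3 st.py 588 296.7 36
python3 - <<'E'
from h import *
t=avg("top",3);c=avg("scene",3)
f=lambda i,w=400:cv2.resize(np.clip(i*1.4,0,255).astype(np.uint8)[:,:,::-1],(w,400),interpolation=cv2.INTER_CUBIC)
cv2.imwrite("pics/v6.png",np.hstack([f(t["image"][166:206,309:349]),f(c["image"][240:340,330:430])]))
E
```

```text
13.225 [587.7 296.2 239.6] q [ 0.35  0.59  1.09 -0.    1.47 -0.86] yaz 69.1 F [ 0.  -0.4  0.2] w 91.4
tool delta [203.6   0.9   0.3]
```

View pics/v6.png

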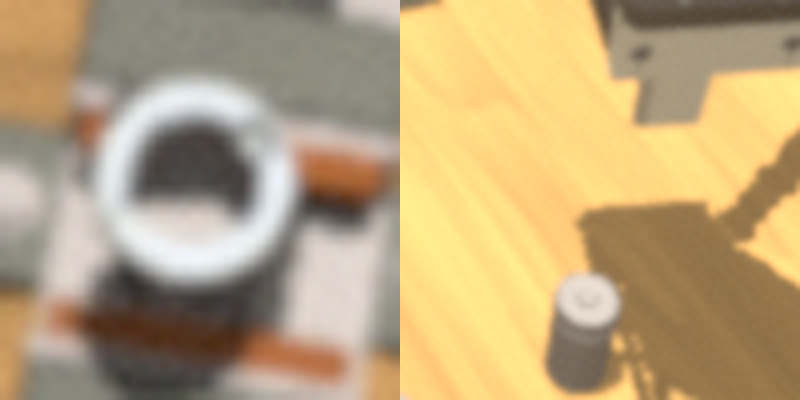

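The top crop shows the bright steel end of the first cell deep in the bore, and the second cell stands undisturbed below the gripper. I'll take it the same way.

Emit:
send_rows(moves=[[52,0,0,0],[52,0,0,0],[52,0,0,0],[47.5,0.5,0,0],[0,0,0,0]])

```text
time: 14.15
tool_pos: [585.8, 295.6, 33.5]
tcp_rot: [-2.428, 1.563, -2.794]
contact_force: [0.0, 0.4, 1.0]
grip_width: 92.0
```

Emit:
send_rows(moves=[[0,0,0,0],[0,0,0,0],[0,0,0,0],[0,0,0,0],[0,0,0,0],[0,0,0,0],[0,0,0,0],[0,0,0,0]], hand=0)

```text
time: 15.15
tool_pos: [588.2, 297.2, 37.2]
tcp_rot: [1.429, 1.571, 1.065]
contact_force: [0.1, -0.5, 0.6]
grip_width: 32.1
```

Emit:
send_rows(moves=[[0,0,0,0],[0,0,0,0],[0,0,0,0],[0,0,0,10],[0,0,0,10],[0,0,0,10],[0,0,0,10],[0,0,0,10]], hand=0.6)

```text
time: 16.15
tool_pos: [588.2, 297.1, 37.2]
tcp_rot: [2.776, 1.571, 1.533]
contact_force: [0.2, 0.2, -1.2]
grip_width: 55.1
```

Emit:
send_rows(moves=[[0,0,0,10],[0,0,0,10],[0,0,0,10],[0,0,0,10],[0,0,0,0]])

```text
time: 16.77
tool_pos: [588.2, 297.1, 37.2]
tcp_rot: [2.981, 1.571, 1.047]
contact_force: [0.2, 0.1, -0.3]
grip_width: 55.1
```

Emit:
send_rows(moves=[[0,0,0,0],[0,0,0,0],[0,0,0,0],[0,0,0,0],[0,0,0,0],[0,0,0,0]], hand=0)

```text
time: 17.52
tool_pos: [588.2, 297.2, 37.2]
tcp_rot: [-2.333, 1.571, 2.015]
contact_force: [-1.1, -0.6, 0.2]
grip_width: 32.4
```

Emit:
send_rows(moves=[[-50,0,0,0],[-50,0,0,0],[-50,0,0,0],[-50,0,0,0],[0,0,0,0],[0,0,0,0],[0,0,0,0]])

```text
time: 18.4
tool_pos: [587.4, 296.8, 234.9]
tcp_rot: [-0.861, 1.567, -2.797]
contact_force: [0.0, 0.9, -1.6]
grip_width: 32.3
```

```bash
python3 st.py 605.7 -31.8 240
```

```text
18.4 [587.4 296.8 234.9] q [0.35 0.59 1.09 0.   1.46 0.72] yaz -20.9 F [ 0.   0.9 -1.6] w 32.3
tool delta [ -4.7 134.3 300.4]
```

Emit:
send_rows(moves=[[-5,19.1,43,0],[0,19.1,43,0],[0,19.1,43,0],[0,19.1,43,0],[0,19.1,43,0],[0,19,43,0],[0,19,43,0],[0,0,0,0]])

```text
time: 19.4
tool_pos: [605.0, -35.0, 240.5]
tcp_rot: [-1.123, 1.568, -3.063]
contact_force: [-1.3, 0.7, -1.5]
grip_width: 32.4
```

Emit:
send_rows(moves=[[0,0,0,0],[0,0,0,0],[0,0,0,0]])

```text
time: 19.77
tool_pos: [605.5, -30.5, 242.1]
tcp_rot: [-2.192, 1.571, 2.157]
contact_force: [0.7, 1.0, -2.2]
grip_width: 32.3
```

```bash
python3 st.py 605.7 -31.8 240
```

```text
19.775 [605.5 -30.5 242.1] q [-0.18  0.48  1.26  0.    1.4   0.19] yaz -20.8 F [ 0.7  1.  -2.2] w 32.3
tool delta [2.1 0.7 1.1]
```

Emit:
send_rows(moves=[[8,0,0,0],[0,0,0,0],[0,0,0,0],[0,0,0,0]])

```text
time: 20.27
tool_pos: [605.6, -31.7, 234.3]
tcp_rot: [2.093, 1.57, 0.157]
contact_force: [-1.0, 0.1, -1.7]
grip_width: 32.0
```

Emit:
send_rows(moves=[[2,0,0,0],[2,0,0,0],[2,0,0,0],[0,0,0,0]])

```text
time: 20.78
tool_pos: [605.5, -31.7, 228.0]
tcp_rot: [-1.779, 1.571, 2.568]
contact_force: [-0.9, 0.4, -2.2]
grip_width: 32.1
```

Emit:
send_rows(moves=[[3,0,0,0],[3,0,0,0],[3,0,0,0],[0,0,0,0]])

```text
time: 21.28
tool_pos: [605.4, -31.7, 218.9]
tcp_rot: [-1.576, 1.57, 2.771]
contact_force: [-0.7, 0.1, -1.9]
grip_width: 32.4
```

Emit:
send_rows(moves=[[6,0,0,0],[6,0,0,0],[6,0,0,0],[0,0,0,0]])

```text
time: 21.78
tool_pos: [605.4, -31.7, 200.5]
tcp_rot: [-1.502, 1.57, 2.846]
contact_force: [0.6, 0.0, -2.0]
grip_width: 32.1
```

Emit:
send_rows(moves=[[0,0,0,0],[0,0,0,0],[0,0,0,0],[0,0,0,0],[-20,0,0,0],[-20,0,0,0],[-30,0,0,0],[0,0,0,0]], hand=0.8)

```text
time: 22.78
tool_pos: [606.6, -31.8, 273.8]
tcp_rot: [1.786, 1.565, -0.15]
contact_force: [-0.5, 0.4, -0.1]
grip_width: 72.9
```

```bash
python3 st.py 494.5 -298.5 270
```

```text
22.775 [606.6 -31.8 273.8] q [-0.18  0.47  1.2   0.    1.47  0.19] yaz -20.9 F [-0.5  0.4 -0.1] w 72.9
tool delta [  3.4  -9.6 289.1]
```

Both cells are in. On to the cap: I'll square it up by squeezing along the bar's length first, then across its 12 mm.

Emit:
send_rows(moves=[[0,-1.4,57.8,0],[0,-1.4,57.8,0],[0,-1.5,57.8,0],[0,-1.5,57.8,0],[0,-1.5,57.8,0],[0,0,0,10],[0,0,0,10],[0,0,0,10]], hand=0.8)

```text
time: 23.78
tool_pos: [495.1, -299.1, 269.8]
tcp_rot: [-1.427, 1.569, 2.39]
contact_force: [0.3, 0.1, 0.9]
grip_width: 73.8
```

Emit:
send_rows(moves=[[0,0,0,10],[0,0,0,10],[0,0,0,8],[0,0,0,0]])

```text
time: 24.28
tool_pos: [495.3, -298.8, 270.1]
tcp_rot: [-0.929, 1.569, 2.408]
contact_force: [1.1, 0.2, 0.5]
grip_width: 73.7
```

```bash
python3 st.py 495.5 -299 30
python3 - <<'E'
from h import *
t=avg("top",3);c=avg("scene",3)
f=lambda i,w=400:cv2.resize(np.clip(i*1.4,0,255).astype(np.uint8)[:,:,::-1],(w,400),interpolation=cv2.INTER_CUBIC)
cv2.imwrite("pics/v7.png",np.hstack([f(t["image"][166:206,309:349]),f(c["image"][125:195,270:340])]))
E
```

```text
24.275 [ 495.3 -298.8  270.1] q [-0.68  0.42  1.29  0.    1.44  0.7 ] yaz -78.8 F [1.1 0.2 0.5] w 73.7
tool delta [240.1   0.5  -0.4]
```

View pics/v7.png

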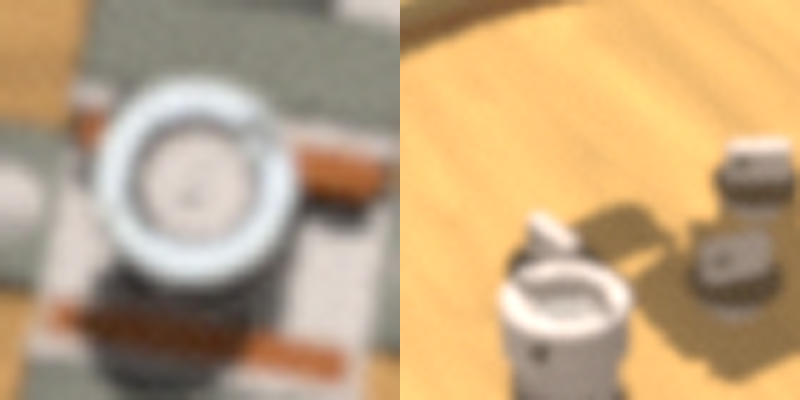

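The top crop shows the second cell's end, with its button, high in the bore. In the scene crop the target cap is still standing behind the torch. I'll descend to a TCP height of about 28 mm.

Emit:
send_rows(moves=[[50,0,0,0],[50,0,0,0],[50,0,0,0],[50,0,0,0],[30,0,0,0],[12,0,0,0],[0,0,0,0],[0,0,0,0]])

```text
time: 25.58
tool_pos: [496.5, -299.7, 30.7]
tcp_rot: [2.309, 1.568, -0.639]
contact_force: [0.5, -0.3, 0.7]
grip_width: 73.7
```

Emit:
send_rows(moves=[[0,0,0,0],[0,0,0,0],[0,0,0,0],[0,0,0,0],[0,0,0,0],[0,0,0,0]], hand=0)

```text
time: 26.32
tool_pos: [495.7, -299.2, 29.3]
tcp_rot: [2.518, 1.571, -0.429]
contact_force: [-0.0, 0.2, 1.6]
grip_width: 39.7
```

Emit:
send_rows(moves=[[0,0,0,0],[0,0,0,0],[0,0,0,0],[0,0,0,-10],[0,0,0,-10],[0,0,0,-10],[0,0,0,-10],[0,0,0,-10]], hand=0.75)

```text
time: 27.32
tool_pos: [495.6, -299.0, 29.1]
tcp_rot: [-2.251, 1.571, 1.963]
contact_force: [0.1, -0.8, -1.0]
grip_width: 68.9
```

Emit:
send_rows(moves=[[0,0,0,-10],[0,0,0,-10],[0,0,0,-10],[0,0,0,-10],[0,0,0,0],[0,0,0,0]])

```text
time: 28.08
tool_pos: [495.6, -299.0, 29.1]
tcp_rot: [3.074, 1.571, 1.693]
contact_force: [-0.5, 0.0, 0.5]
grip_width: 68.9
```

```bash
python3 st.py
```

```text
28.075 [ 495.6 -299.    29.1] q [-0.68  0.66  1.6   0.    0.89 -0.87] yaz 10.9 F [-0.5  0.   0.5] w 68.9
```

Emit:
send_rows(moves=[[3,0,0,0],[0,0,0,0],[0,0,0,0]])

```text
time: 28.45
tool_pos: [495.5, -299.0, 26.1]
tcp_rot: [-2.822, 1.571, 2.083]
contact_force: [-0.2, 0.0, -0.1]
grip_width: 69.2
```

Emit:
send_rows(moves=[[0,0,0,0],[0,0,0,0],[0,0,0,0],[0,0,0,0],[0,0,0,0],[0,0,0,0],[0,0,0,0],[0,0,0,0]], hand=0)

```text
time: 29.45
tool_pos: [495.5, -299.0, 26.1]
tcp_rot: [-2.627, 1.57, 2.279]
contact_force: [0.9, 0.3, -1.7]
grip_width: 12.1
```

Emit:
send_rows(moves=[[0,0,0,0],[-20,0,0,0],[-50,0,0,0],[-50,0,0,0],[-50,0,0,0],[-50,0,0,0],[0,0,0,0],[0,0,0,0]])

```text
time: 30.45
tool_pos: [495.2, -298.7, 245.3]
tcp_rot: [-2.509, 1.569, 2.397]
contact_force: [-0.3, 0.5, -2.8]
grip_width: 11.7
```

```bash
python3 st.py 605.6 -31.7 240
```

```text
30.45 [ 495.2 -298.7  245.3] q [-0.68  0.43  1.34  0.    1.38 -0.87] yaz 11.1 F [-0.3  0.5 -2.8] w 11.7
tool delta [   5.4  159.8 -240.8]
```

Run:
```python
from h import *
t=load("topA");g=t["image"].astype(np.float32).mean(2)
C=np.array([604.6,-31.4])
for r in(20.5,21.5,22.5):
    az=np.arange(0,360,5);px=np.array([proj(t,[C[0]+r*np.cos(np.radians(a)),C[1]+r*np.sin(np.radians(a)),194]) for a in az]).astype(np.float32)
    v=cv2.remap(g,px[:,:1],px[:,1:],cv2.INTER_CUBIC)[:,0];print(r);print(dict(zip(az[18:36].tolist(),v[18:36].astype(int).tolist())));print(dict(zip(az[54:].tolist(),v[54:].astype(int).tolist())))
    for lo,hi in((280,335),(100,155)):
        m=(az>=lo)&(az<=hi);w=np.clip(np.interp(az[m],[lo,hi],[v[m][0],v[m][-1]])-v[m],0,None);print("dip",lo,(w*az[m]).sum()/w.sum(),w.max())
```

```text
20.5
{90: 146, 95: 142, 100: 139, 105: 136, 110: 134, 115: 133, 120: 139, 125: 141, 130: 144, 135: 146, 140: 148, 145: 150, 150: 153, 155: 155, 160: 154, 165: 155, 170: 156, 175: 157}
{270: 157, 275: 155, 280: 152, 285: 144, 290: 135, 295: 128, 300: 123, 305: 118, 310: 114, 315: 115, 320: 125, 325: 137, 330: 146, 335: 151, 340: 150, 345: 149, 350: 150, 355: 150}
dip 280 307.5303269048681 37.21897888183594
dip 100 120.71739791265581 10.394330111416906
21.5
{90: 152, 95: 149, 100: 146, 105: 143, 110: 141, 115: 142, 120: 146, 125: 149, 130: 151, 135: 153, 140: 154, 145: 156, 150: 158, 155: 157, 160: 157, 165: 160, 170: 161, 175: 161}
{270: 161, 275: 159, 280: 155, 285: 146, 290: 135, 295: 127, 300: 120, 305: 116, 310: 114, 315: 118, 320: 129, 325: 143, 330: 152, 335: 155, 340: 155, 345: 157, 350: 157, 355: 156}
dip 280 306.42920360721763 41.28453063964844
dip 100 115.23322501572477 7.2854225852272805
22.5
{90: 155, 95: 153, 100: 151, 105: 147, 110: 144, 115: 145, 120: 149, 125: 152, 130: 154, 135: 154, 140: 154, 145: 157, 150: 156, 155: 156, 160: 158, 165: 160, 170: 159, 175: 158}
{270: 160, 275: 159, 280: 156, 285: 147, 290: 134, 295: 125, 300: 120, 305: 115, 310: 114, 315: 120, 320: 133, 325: 147, 330: 154, 335: 156, 340: 158, 345: 159, 350: 158, 355: 157}
dip 280 305.6751323067271 42.04206015846947
dip 100 113.06712247511048 8.582538951526999
```

Emit:
send_rows(moves=[[0,26.4,-40.3,0],[0,26.4,-40.3,0],[0,26.4,-40.3,0],[0,26.4,-40.3,0],[0,26.5,-40.3,0],[0,26.5,-40.2,0],[0,0,0,-8],[0,0,0,-8]])

```text
time: 31.45
tool_pos: [604.0, -30.3, 243.5]
tcp_rot: [-2.222, 1.566, 2.969]
contact_force: [-0.4, 0.1, -0.8]
grip_width: 11.3
```

Emit:
send_rows(moves=[[8,0,0,-9],[5,0,0,0],[0,0,0,0],[0,0,0,0],[0,0,0,0]])

```text
time: 32.08
tool_pos: [604.8, -31.4, 233.4]
tcp_rot: [0.956, 1.57, 0.015]
contact_force: [-0.4, -0.0, -1.4]
grip_width: 11.5
```

```bash
python3 st.py 605.6 -31.7 222
python3 - <<'E'
from h import *
c=avg("scene",4)
f=lambda i,w=500:cv2.resize(np.clip(i*1.4,0,255).astype(np.uint8)[:,:,::-1],(w,500),interpolation=cv2.INTER_CUBIC)
cv2.imwrite("pics/v8.png",f(c["image"][150:200,275:325]))
E
```

```text
32.075 [604.8 -31.4 233.4] q [-0.18  0.49  1.28  0.    1.38 -0.81] yaz 36.0 F [-0.4 -0.  -1.4] w 11.5
tool delta [11.4  0.5  0.7]
```

View pics/v8.png

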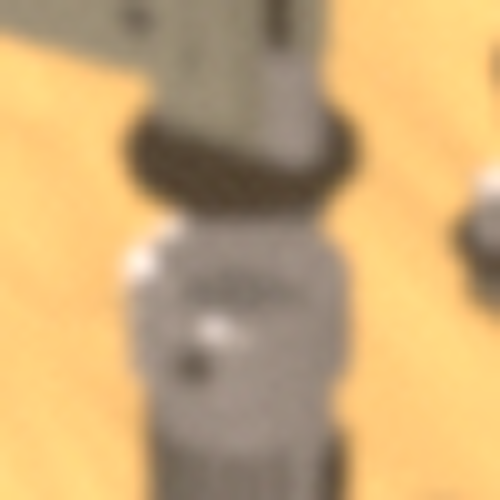

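The flange (crop x 125–357) and collar (133–350) are concentric. I'll descend with force checks.

Emit:
send_rows(moves=[[6,0.3,0.6,0],[5,0,0,0],[2,0,0,0],[2,0,0,0],[0,0,0,0],[0,0,0,0]])

```text
time: 33.02
tool_pos: [605.4, -31.7, 218.3]
tcp_rot: [1.088, 1.571, 0.148]
contact_force: [1.3, 0.4, -1.1]
grip_width: 11.7
```

Emit:
send_rows(moves=[[1,0,0,0],[1,0,0,0],[1,0,0,0],[0,0,0,0]])

```text
time: 33.52
tool_pos: [605.4, -31.5, 215.2]
tcp_rot: [1.794, 1.57, 0.853]
contact_force: [0.6, 0.5, -1.4]
grip_width: 12.0
```

Emit:
send_rows(moves=[[1,0,0,0],[1,0,0,0],[1,0,0,0],[0,0,0,0]])

```text
time: 34.02
tool_pos: [605.4, -31.6, 212.2]
tcp_rot: [1.664, 1.57, 0.724]
contact_force: [0.9, 1.9, 0.2]
grip_width: 11.9
```

Emit:
send_rows(moves=[[1,0,0,0],[1,0,0,0],[1,0,0,0],[0,0,0,0]])

```text
time: 34.52
tool_pos: [605.5, -31.6, 209.5]
tcp_rot: [1.011, 1.57, 0.07]
contact_force: [0.9, 1.2, 1.4]
grip_width: 11.7
```

Emit:
send_rows(moves=[[1,0,0,0],[1,0,0,0],[1,0,0,0],[1,0,0,0],[0,0,0,0],[0,0,0,0]])

```text
time: 35.28
tool_pos: [605.7, -31.8, 206.1]
tcp_rot: [0.794, 1.569, -0.147]
contact_force: [0.6, 1.6, 6.3]
grip_width: 11.6
```

Emit:
send_rows(moves=[[1,0,0,0],[0.7,0,0,0],[0,0,0,0],[0,0,0,0]])

```text
time: 35.78
tool_pos: [605.9, -31.8, 204.8]
tcp_rot: [0.756, 1.568, -0.185]
contact_force: [0.5, 1.2, 8.7]
grip_width: 11.7
```

```bash
python3 st.py; python3 -c "
from plant import get_obs
print(get_obs()['moment'])"
```

```text
35.775 [605.9 -31.8 204.8] q [-0.18  0.51  1.32 -0.    1.31 -0.81] yaz 36.1 F [0.5 1.2 8.7] w 11.7
[ 0.26695081 -0.06429092 -0.00437331]
```

Emit:
send_rows(moves=[[1,0,0,0],[0.5,0,0,0],[0.5,0,0,0],[0,0,0,0],[0,0,0,0]])

```text
time: 36.4
tool_pos: [606.0, -31.9, 204.1]
tcp_rot: [0.733, 1.567, -0.208]
contact_force: [-2.0, 1.3, 14.7]
grip_width: 11.9
```

```bash
python3 st.py
```

```text
36.4 [606.  -31.9 204.1] q [-0.18  0.51  1.32 -0.    1.31 -0.81] yaz 36.1 F [-2.   1.3 14.7] w 11.9
```

Force rises sharply at TCP z = 204.1, which is the computed flush height. Turning clockwise now.

Emit:
send_rows(moves=[[0,0,0,5],[0,0,0,8],[0,0,0,8],[0,0,0,8],[0,0,0,8],[0,0,0,8],[0,0,0,0]])

```text
time: 37.28
tool_pos: [607.0, -31.9, 204.2]
tcp_rot: [1.576, 1.564, -0.152]
contact_force: [2.6, 1.4, 13.0]
grip_width: 12.0
```

```bash
python3 st.py; python3 -c "
from plant import get_obs
print(get_obs()['moment'])"
```

```text
37.275 [607.  -31.9 204.2] q [-0.18  0.51  1.32  0.    1.3  -0.02] yaz -9.0 F [ 2.6  1.4 13. ] w 12.0
[ 0.21326939 -0.28676174 -0.01785547]
```

Emit:
send_rows(moves=[[0,0,0,8],[0,0,0,8],[0,0,0,8],[0,0,0,6],[0,0,0,0],[0,0,0,0]])

```text
time: 38.02
tool_pos: [607.0, -31.9, 204.2]
tcp_rot: [2.11, 1.565, -0.14]
contact_force: [2.4, 2.2, 13.1]
grip_width: 11.7
```

```bash
python3 st.py; python3 -c "
from plant import get_obs
print(get_obs()['moment'])"
```

```text
38.025 [607.  -31.9 204.2] q [-0.18  0.51  1.32  0.    1.3   0.5 ] yaz -38.9 F [ 2.4  2.2 13.1] w 11.7
[ 0.26114408 -0.16018692 -0.06146118]
```

Emit:
send_rows(moves=[[0,0,0,2],[0,0,0,2],[0,0,0,2],[0,0,0,0],[0,0,0,0]])

```text
time: 38.65
tool_pos: [606.5, -31.6, 204.1]
tcp_rot: [2.272, 1.566, -0.082]
contact_force: [0.5, 3.6, 14.3]
grip_width: 11.8
```

```bash
python3 st.py; python3 -c "
from plant import get_obs
print(get_obs()['moment'])"
```

```text
38.65 [606.5 -31.6 204.1] q [-0.18  0.51  1.32  0.    1.3   0.6 ] yaz -44.9 F [ 0.5  3.6 14.3] w 11.8
[0.45617565 0.07566592 0.13782917]
```

Emit:
send_rows(moves=[[0,0,0,1.5],[0,0,0,1.5],[0,0,0,0],[0,0,0,0]])

```text
time: 39.15
tool_pos: [606.2, -31.4, 204.0]
tcp_rot: [2.362, 1.566, -0.044]
contact_force: [-0.3, 2.3, 13.9]
grip_width: 11.8
```

```bash
python3 st.py
python3 - <<'E'
from plant import get_obs
from h import *
print(get_obs()['moment'])
c=avg("scene",4)
f=lambda i,w=500:cv2.resize(np.clip(i*1.4,0,255).astype(np.uint8)[:,:,::-1],(w,500),interpolation=cv2.INTER_CUBIC)
cv2.imwrite("pics/v9.png",f(c["image"][150:200,275:325]))
E
```

```text
39.15 [606.2 -31.4 204. ] q [-0.18  0.51  1.32  0.    1.3   0.66] yaz -47.8 F [-0.3  2.3 13.9] w 11.8
[0.64153737 0.24021026 0.37957974]
```

View pics/v9.png

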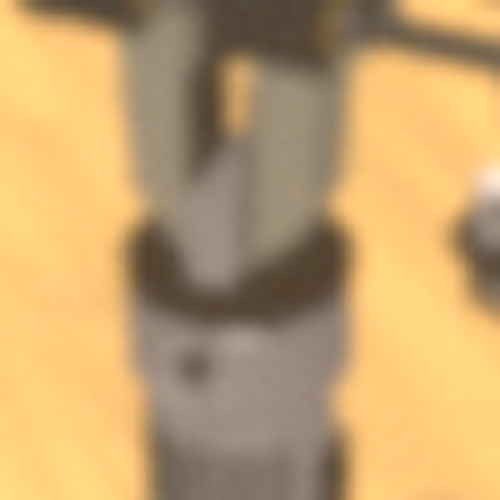

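The torque climbs to +0.38 N m against the turn, so the cap is at the stop. The bar's end points at the locking screw and the flange sits on the rim. I'll press slightly more for margin and check that nothing moves.

Emit:
send_rows(moves=[[0.6,0,0,0],[0.6,0,0,0],[0,0,0,0],[0,0,0,0],[0,0,0,0],[0,0,0,0]])

```text
time: 40.1
tool_pos: [606.3, -31.3, 204.0]
tcp_rot: [2.332, 1.565, -0.074]
contact_force: [-2.5, 3.0, 20.3]
grip_width: 11.7
```

```bash
python3 st.py
python3 - <<'E'
from plant import get_obs
from h import *
print(get_obs()['moment'])
t=avg("top",3);a=load("topA")
for n,(u,v) in {"small":(218,162),"jar":(416,177),"key":(272,140)}.items():
    print(n,np.abs(t["image"][v-10:v+11,u-10:u+11]-a["image"][v-10:v+11,u-10:u+11]).mean().round(1))
E
```

```text
40.1 [606.3 -31.3 204. ] q [-0.18  0.51  1.33  0.    1.3   0.66] yaz -47.8 F [-2.5  3.  20.3] w 11.7
[0.64931756 0.64072093 0.36267865]
small 5.1
jar 7.3
key 5.3
```

Pressing 1.2 mm further raised the force by 6 N with no motion, so the flange is solidly on the rim. Handing in.

```bash
python3 -c "
from plant import close_job
print(close_job())"; python3 st.py
```

```text
the job is handed in; nothing more can be done
None
the job is handed in; nothing more can be done
```

The job is handed in at about 40 s of the 72 s allowed, with the gripper still holding the cap down at the end of its turn. `close_job` gives no verdict, so what follows rests on my own readings.

- **Cells:** I dropped both large cells into the tube, button end up. Each went in without contact force, and the top camera showed each one in the bore afterwards.
- **Cap:** I used the cap farthest from the base, about 575 mm away against about 475 mm for the other two. It went in through the entry slots, down to flush, then about 84° clockwise as read at the tool.
- **Flush:** the tool stood at 204.0 mm, against 204.1 mm calculated for flush. Pressing 1.2 mm further took the force from 14 to 20 N with no movement.
- **Stop:** resisting torque rose to about 0.37 N m over the last few degrees. The scene camera showed the bar's end pointing at the locking screw.
- **Centring:** the tool was within about 1 mm of the torch axis, with the fingers closed on the bar at 11.7 mm.

**Weaker points:**
- The two cameras disagreed by up to about 5 mm on the torch centre. I settled it by where the cells slid in freely.
- I checked the small cell, jar and key only by a rough image difference of 5–7 grey levels. I had no noise baseline to compare that with, but the arm never went near them.

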